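# Unload a freshly wound coil from its post

## Robot

A 6-joint arm with a two-finger parallel gripper is mounted at the origin on a cart in front of the work surface, level with it; the furniture and walls round the work are solid. World frame = base frame: x ahead of the robot, y to its left, z up, the work surface at z = 0. Lengths are in m, angles in rad, forces in N, time in s.
With the tool pointing down it reaches from about 0.3 to 0.775 m from the base axis. Payload 14.6 kg.
Tool frame: the origin (TCP) lies at the very end of the fingers, on their centre line; the grasp point (between the pads) lies 19 mm behind it; x points along the fingers, z is the direction in which the jaws open and shut, and the axes are right-handed (so a half turn about x gives the same grasp; the last joint's range is limited). The gripper opens to 94 mm and grips with 3 to 60 N. Pads are 16 mm wide; open, the fingers measure 119 mm over their backs; the gripper's body (75 mm by 177 mm) begins 78 mm behind the grasp point.
Start: joints at [1.102, 0.3, 1.521, -0, 1.321, -0.067], TCP at [0.215, 0.506, 0.205] pointing down, gripper open.
Joint ranges: [-3.03, 3.03], [-0.79, 2.21], [0.23, 2.52], [-1.04, 4.18], [0, 3.07], [-2.55, 2.55]. Speed limits (rad/s): [2.22, 2.22, 2.57, 3.14, 3.14, 3.14].

## Interface

Orientations are given as [roll, pitch, yaw] about the fixed x, y, z axes, in that order (R = Rz(yaw) Ry(pitch) Rx(roll)).
In Python, from station import ctrl gives the robot as it stands. The module is installed in compiled form; this text tells all that it offers.
- The arm moves only by the tool servo_tool, never from a script. Its argument "motion" is one flat list of numbers, 4 for each row, row after row: the shift along the tool's x, y, z in mm, then the turn about the tool's x in degrees. In form: [dx, dy, dz, roll, dx, dy, dz, roll, ...]. A call has 1 to 20 rows; each row is the pose to reach, as a shift and turn from the pose commanded when the call began, along the tool's axes at that moment; what a row does not reach only later rows make up. A row lasts 1/8 s, in which the tool goes at most 62.5 mm and 10.7 degrees, less where a joint would pass 70% of its speed; a pose out of reach is approached as far as the arm can. A call with a gripper value outside its range is refused whole. "gripper" is the opening, from 0 (shut) to 1 (fully open), set as the call begins (left out, the last holds). The fingers move at their own pace and stop on an object; "force" is the grip in N (left out, the last holds). Time passes only in rows, so rows that repeat a pose let the fingers close. It gives the time, the measured TCP pose, the force and the opening at its end, in the units of the state.
- ctrl.get_obs(): the state, without advancing time (a new reading comes with each control period).
- ctrl.camera(name): name is "side" or "top"; returns a dict with "color" (480x640x3 uint8, red, green, blue), "z_map" (480x640 float32, m along the optical axis (not along the pixel's ray), 0 where there is no reading), "fx", "fy", "cx", "cy" (pixels), "rvec" (rotation vector, rad) and "tvec" (3), from world to camera coordinates, as OpenCV has them. Camera axes: x right, y down, z forward; pixel columns grow to the right and rows downward; lengths in m; the calibration is good to about 2 mm. A picture is of the moment at which its call begins.
- ctrl.hand_in(): hands the job in, once; it reports no verdict.
The state is a dict: "time_s": time; "qpos": joint angles; "joint_vel": joint speeds; "tau": joint torques, N m; "ee_pos": TCP position; "eef_rot": TCP orientation; "force": force on the tool from outside, world axes, zero at the start; "moment": the same for the moment, N m; "grip_width": finger opening in m.
Only numpy, scipy, OpenCV 4.12 (cv2) and the standard library are available. Lean on these libraries where they do the work, as an engineer would, in place of code of your own. Each camera call takes 0.05 s, during which the arm holds its last target.

## Task

Two wound copper coils on black bobbins sit on upright posts beside an empty shallow metal tray. Slide the taller coil straight up off its post and set it down gently (do not drop it), standing upright on the floor of the tray. Leave the shorter coil on its post.

Things in the scene. Friction and masses are not known exactly. Their poses are not given: they have to be found in the camera images.
- tall_coil: the taller of the two coils: copper wire wound on a black bobbin, a round ring of outside diameter 50 mm and height 44 mm with an 18 mm through hole; 0.11 to 0.23 kg. Rigid, can be gripped anywhere round its side. Origin: centre of its underside; z is its axis, up
- short_coil: the shorter coil, a bystander: same look, 50 mm diameter and 18 mm hole but only 22 mm high. Origin: centre of its underside; z is its axis, up
- stand_a: fixed stand that carries the taller coil: dark round base of diameter 90 mm, 12 mm high, on it a seat of diameter 28 mm up to 20 mm above the table, from which a steel post of diameter 12 mm with a tapered tip rises to 78 mm above the table. The coil sits loosely (3 mm clearance all round) with its underside on the seat. Origin: centre of the base's underside, on the table; z up along the post
- stand_b: identical fixed stand that carries the shorter coil; the two stands swap places between runs. Origin: centre of the base's underside; z up along the post
- tray_in (a point): centre of the inner floor of the fixed shallow open metal tray, 3 mm above the table. The tray is 180 mm long along this point's x, 160 mm along its y, with walls 3 mm thick whose rim stands 16 mm above the table; z is up
Not all that is in view belongs to the job. Leave any green, pink or red look-alike of the stand_b alone.

How it is judged:
By the outcome, as a careful person would: the job done as asked, in the order asked, and still so for the second after the job is handed in, with the robot touching nothing.
It also fails if it takes over 38 s, if anything falls off the work surface, if the arm or the gripper's body presses on something with over 40 N, if the wrist force passes 120 N, or if a joint passes its speed limit or range.

## Working session

There is one attempt and no reset: what is moved stays moved. The work goes in short steps, Python scripts to look and compute and a tool call to move; the robot and the scene stay as the last step left them, time stands still between calls to the robot, and variables do not carry over. Pictures are saved under pics/ and viewed, and the job is handed in when it is done.

Besides the shell and the picture viewer there is one more tool, called after ">>>" by a JSON object that holds its "name" and its "arguments". servo_tool: Moves the arm, as the interface text tells. Its arguments: {"type":"object","properties":{"motion":{"type":"array","items":{"type":"number"}},"gripper":{"type":"number"},"force":{"type":"number"}},"required":["motion"]}

```bash
mkdir -p pics; cat > h.py <<'E'
import numpy as np, cv2
from station import ctrl
def grab(n):
    c=ctrl.camera(n); R=cv2.Rodrigues(np.array(c["rvec"],float))[0]; c["R"]=R; c["t"]=np.array(c["tvec"],float).ravel(); return c
def world(c):
    z=c["z_map"]; v,u=np.mgrid[:480,:640]
    P=np.stack([(u-c["cx"])/c["fx"]*z,(v-c["cy"])/c["fy"]*z,z],-1)
    return (P-c["t"])@c["R"]
def save(c,name,s=1,box=None):
    im=cv2.cvtColor(c["color"],cv2.COLOR_RGB2BGR)
    if box: u0,v0,u1,v1=box; im=im[v0:v1,u0:u1]
    cv2.imwrite(name,cv2.resize(im,None,fx=s,fy=s))
E
python3 - <<'E'
from h import *
for n in("side","top"):
    c=grab(n); save(c,f"pics/{n}0.png"); print(n,-c["R"].T@c["t"],c["fx"])
    np.savez(f"{n}0.npz",**{k:c[k] for k in c})
o=ctrl.get_obs(); print({k:np.round(o[k],3) for k in o})
E
```

```text
side [0.41086499 0.70825349 0.53519256] 564.357443721662
top [ 0.3912852  -0.16229011  0.87644218] 483.7546179123352
{'time_s': np.float64(0.1), 'qpos': array([ 1.102,  0.3  ,  1.522, -0.   ,  1.321, -0.067]), 'joint_vel': array([ 0.   ,  0.001, -0.001,  0.001,  0.001, -0.001]), 'tau': array([-1.0000e-03, -5.3264e+01, -3.5328e+01,  7.1000e-02,  2.3000e-02,
       -0.0000e+00]), 'ee_pos': array([0.215, 0.506, 0.205]), 'eef_rot': array([ 3.115,  1.57 , -1.999]), 'force': array([ 0.165, -0.073,  0.93 ]), 'moment': array([-0.01 ,  0.003, -0.032]), 'grip_width': np.float64(0.094)}
```

View pics/side0.png

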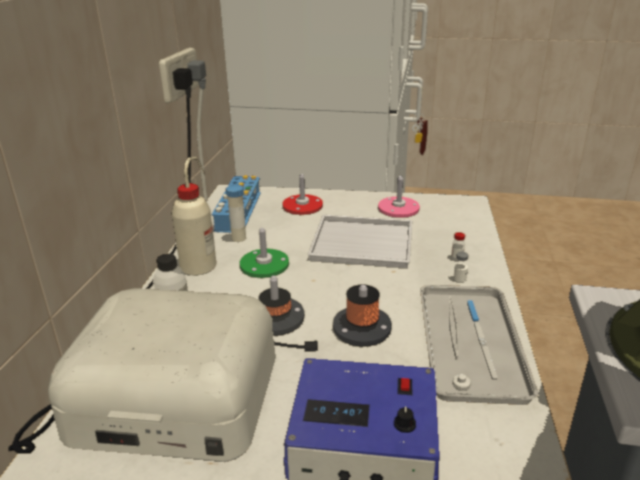

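View pics/top0.png

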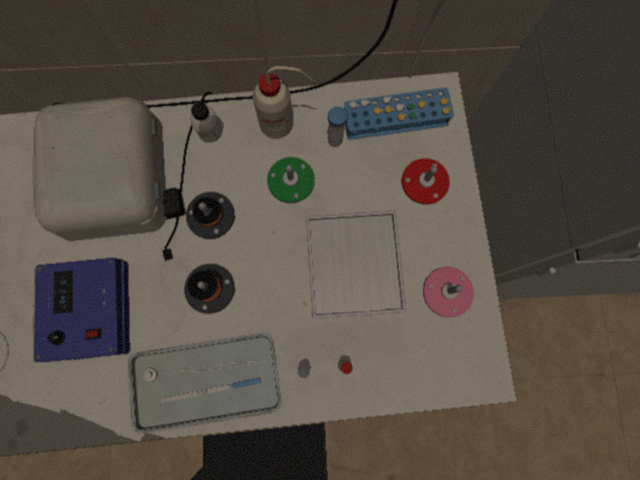

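In the side view, one coil is at (362,305) and stands tall, with little post showing. The other is at (275,302) and is short, with a long stretch of post showing. In the top view they are at (205,285) and (209,212). The green, red and pink stands are empty look-alikes. There are two trays in the top view: an empty one at (354,264) and one holding tools at (206,380). Next I'll measure these and check a crop.

```bash
python3 - <<'E'
from h import *
C={n:dict(np.load(f"{n}0.npz")) for n in("side","top")}
for n in C:
    c=C[n]; W=world(c); c["W"]=W; hsv=cv2.cvtColor(c["color"],cv2.COLOR_RGB2HSV)
    col=c["color"].astype(int)
    cop=((hsv[...,0]<16)&(hsv[...,1]>110)&(hsv[...,2]>60)).astype(np.uint8) if n=="side" else ((hsv[...,0]<16)&(hsv[...,1]>90)&(hsv[...,2]>25)).astype(np.uint8)
    k,l,s,ce=cv2.connectedComponentsWithStats(cop)
    for i in range(1,k):
        if s[i,4]>25:
            P=W[l==i]; print(n,s[i],ce[i].round(),np.percentile(P,[3,50,97],axis=0).round(3).tolist())
# region stats for coil tops / stands
def reg(n,u0,v0,u1,v1,z0,z1):
    W=C[n]["W"][v0:v1,u0:u1].reshape(-1,3); m=(W[:,2]>z0)&(W[:,2]<z1); P=W[m]; 
    if len(P)<5: return print(n,"none",len(P))
    (cx,cy),r=cv2.minEnclosingCircle(P[:,:2].astype(np.float32)); print(n,(u0,v0),z0,len(P),"mean",P.mean(0).round(4),"mec",round(cx,4),round(cy,4),round(r,4))
for nm,b in(("tall",(175,255,240,320)),("short",(180,185,245,245))):
    print(nm)
    for z in((.006,.016),(.036,.048),(.058,.068),(.07,.085)): reg("top",*b,*z)
print("side tall")
for z in((.006,.016),(.059,.068),(.07,.085)): reg("side",325,275,400,350,*z)
c=C["top"];W=c["W"]
b=W[200:330,290:420].reshape(-1,3); m=(b[:,2]>.009)&(b[:,2]<.022)
print("rim",cv2.minAreaRect(b[m][:,:2].astype(np.float32)),m.sum(), "floor z",W[255:275,345:365,2].mean())
save(C["side"],"pics/crop.png",4,(230,260,410,350))
save(C["top"],"pics/cropt.png",4,(160,180,320,320))
E
```

```text
side [420 121   7  33 100] [423. 137.] [[0.415, -0.925, -0.054], [0.422, -0.91, -0.004], [0.429, -0.897, 0.041]]
side [177 182  22  18 314] [188. 191.] [[0.784, -0.122, 0.139], [0.797, -0.097, 0.152], [0.816, -0.089, 0.156]]
side [283 194  40  21 550] [302. 205.] [[0.628, -0.418, 0.002], [0.664, -0.368, 0.009], [0.707, -0.34, 0.011]]
side [455 232  10   8  69] [459. 236.] [[0.332, -0.217, 0.044], [0.341, -0.207, 0.049], [0.348, -0.201, 0.052]]
side [267 301  24  15 207] [279. 309.] [[0.598, 0.019, 0.021], [0.609, 0.04, 0.03], [0.626, 0.045, 0.04]]
side [346 300  33  27 696] [362. 313.] [[0.464, 0.028, 0.022], [0.484, 0.042, 0.04], [0.507, 0.047, 0.061]]
side [400 379  10  12 110] [404. 385.] [[0.409, 0.195, 0.062], [0.415, 0.205, 0.066], [0.42, 0.211, 0.068]]
top [258  73  23  24 348] [269.  84.] [[0.785, -0.123, 0.138], [0.799, -0.108, 0.157], [0.817, -0.09, 0.164]]
top [264 117  21   6  52] [274. 120.] [[0.769, -0.125, 0.072], [0.771, -0.11, 0.08], [0.775, -0.091, 0.085]]
top [ 401  158   49   46 1272] [425. 181.] [[0.629, -0.423, 0.008], [0.666, -0.381, 0.011], [0.709, -0.343, 0.0
[... 10494 characters left out ...]

top (180, 185) 0.006 1182 mean [0.6198 0.0192 0.0128] mec 0.6437 0.022 0.0657
top (180, 185) 0.036 522 mean [0.6222 0.0195 0.043 ] mec 0.6234 0.0202 0.0253
top (180, 185) 0.058 11 mean [0.6198 0.0178 0.0628] mec 0.6221 0.0196 0.0057
top (180, 185) 0.07 41 mean [0.6221 0.0195 0.0769] mec 0.6216 0.0197 0.0051
side tall
side (325, 275) 0.006 1186 mean [0.4849 0.0382 0.0108] mec 0.4879 0.0235 0.0467
side (325, 275) 0.059 510 mean [0.4862 0.0264 0.063 ] mec 0.4868 0.0229 0.0263
side (325, 275) 0.07 44 mean [0.4864 0.0254 0.0741] mec 0.4858 0.0245 0.0061
rim ((0.5303840041160583, -0.24269632995128632), (0.23916493356227875, 0.21517527103424072), 87.1509017944336) 1290 floor z 0.008618714810326491
```

View pics/crop.png

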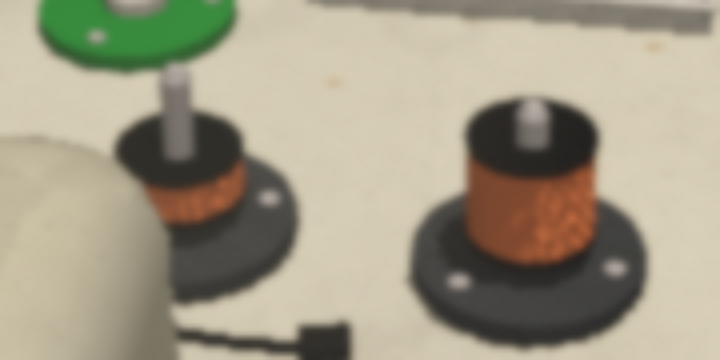

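View pics/cropt.png

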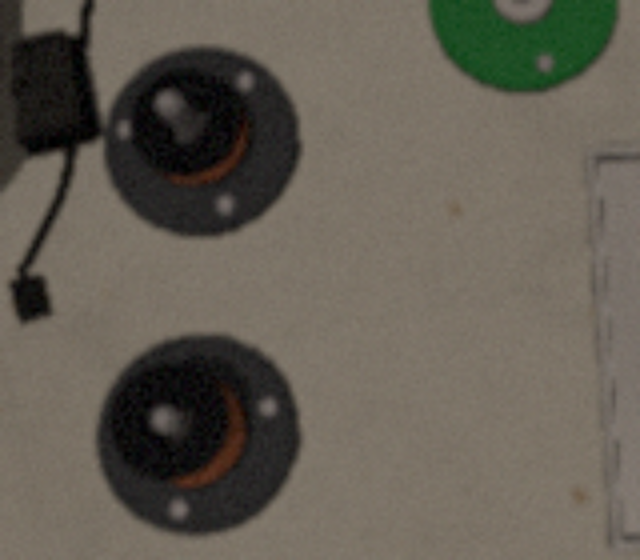

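```bash
python3 - <<'E'
from h import *
from scipy.spatial.transform import Rotation as Ro
c=dict(np.load("top0.npz")); W=world(c)
# heights map by coarse cell from both cams
for n in("top","side"):
    W2=world(dict(np.load(f"{n}0.npz"))).reshape(-1,3); m=(W2[:,2]>.03)&(W2[:,2]<.4)&(W2[:,0]>.1)&(W2[:,0]<.9)&(abs(W2[:,1])<.7); P=W2[m]
    H={}
    for p in P: 
        k=(round(p[0]/.08),round(p[1]/.08)); H[k]=max(H.get(k,0),p[2])
    print(n,"rows x, cols y .64..-.48")
    for i in range(2,11): print(round(i*.08,2),[int(1000*H.get((i,j),0)) for j in range(8,-7,-1)])
o=ctrl.get_obs(); print(Ro.from_euler("xyz",o["eef_rot"]).as_matrix().round(3))
# tray: high z pixels = rim
def ray(c,u,v,z):
    d=c["R"].T@np.array([(u-c["cx"])/c["fx"],(v-c["cy"])/c["fy"],1]); o=-c["R"].T@c["t"]; return o+d*(z-o[2])/d[2]
g=cv2.cvtColor(c["color"],cv2.COLOR_RGB2HSV)
for uv in((307,216),(395,212),(402,311),(313,316)): print(uv,ray(c,*uv,.016).round(4))
print(ray(c,354,264,.003).round(4))
Zs=W[225:305:10,295:415:4,2]; print((Zs*1000).round().astype(int))
save(c,"pics/tray.png",5,(290,195,420,330))
s=dict(np.load("side0.npz")); save(s,"pics/trays.png",5,(300,205,425,275))
for uv in((319,219),(412,219),(411,265),(310,262)): print("side",uv,ray(s,*uv,.016).round(4))
E
```

```text
top rows x, cols y .64..-.48
0.16 [0, 0, 0, 0, 0, 0, 0, 0, 0, 0, 0, 0, 0, 0, 0]
0.24 [0, 0, 0, 0, 0, 0, 0, 0, 0, 0, 0, 0, 0, 0, 0]
0.32 [0, 0, 0, 0, 0, 0, 0, 0, 0, 0, 55, 54, 0, 0, 0]
0.4 [0, 0, 0, 0, 67, 83, 70, 0, 0, 0, 0, 0, 0, 0, 0]
0.48 [0, 0, 0, 0, 66, 69, 67, 68, 82, 0, 0, 0, 0, 78, 0]
0.56 [0, 0, 0, 0, 96, 108, 104, 83, 45, 0, 0, 0, 0, 0, 0]
0.64 [0, 0, 0, 0, 115, 124, 126, 114, 81, 0, 75, 0, 0, 79, 0]
0.72 [0, 0, 0, 0, 117, 125, 125, 112, 0, 0, 79, 114, 0, 0, 0]
0.8 [0, 0, 0, 0, 118, 124, 124, 108, 100, 202, 203, 114, 52, 51, 40]
side rows x, cols y .64..-.48
0.16 [0, 0, 0, 0, 0, 0, 0, 0, 0, 0, 0, 0, 0, 0, 0]
0.24 [0, 0, 0, 0, 0, 0, 0, 0, 0, 0, 0, 0, 0, 0, 0]
0.32 [0, 0, 0, 0, 0, 0, 0, 0, 0, 0, 52, 52, 0, 0, 0]
0.4 [0, 0, 0, 0, 64, 80, 68, 0, 0, 0, 0, 0, 0, 0, 0]
0.48 [0, 0, 0, 0, 63, 65, 63, 64, 78, 0, 0, 0, 0, 75, 0]
0.56 [0, 0, 0, 0, 98, 106, 102, 76, 41, 0, 0, 0, 0, 0, 0]
0.64 [0, 0, 0, 0, 114, 120, 121, 110, 77, 0, 72, 0, 0, 75, 0]
0.72 [0, 0, 0, 0, 116, 121, 121, 0, 0, 0, 101, 109, 0, 0, 0]
0.8 [0, 0, 0, 0, 115, 121, 120, 70, 95, 199, 199, 110, 46, 46, 36]
[[-0.    -0.
[... 463 characters left out ...]
 4  5  2  4  4  6  3  4  1  6  4  4
   3  7  2  3  3  1]
 [ 2  0 -1 -1 18  6  3  3  6  7  4  2  5  2  3  3  1  4  3  6  5  4  6  2
   3  3 15  0  0  3]
 [ 1  0  2  4 13  5  3  2  3  4  3  5  3  3  6  5  4  4  2  5  5  5  4  6
   4  4 18  1  1  1]
 [ 0  4  1 -1 17  5  6  5  4  5  6  3  1  3  4  4  5  1  3  3  3  2  4  5
   7  4 15  0  1  1]
 [ 1  0  5  3 19  6  5  4  4  6  6  3  4  3  3  2  5  3  5  7  4  4  5  5
   4  5  8 14  2  1]
 [ 1  1  0  3 14  4  4  6  3  5  5  5  6  4  4  6  5  4  4  4  6  2  6  4
   4  3  2 16 -1 -1]]
side (319, 219) [ 0.6142 -0.295   0.016 ]
side (412, 219) [ 0.4281 -0.3256  0.016 ]
side (411, 265) [ 0.4214 -0.1466  0.016 ]
side (310, 262) [ 0.5978 -0.1272  0.016 ]
```

View pics/tray.png

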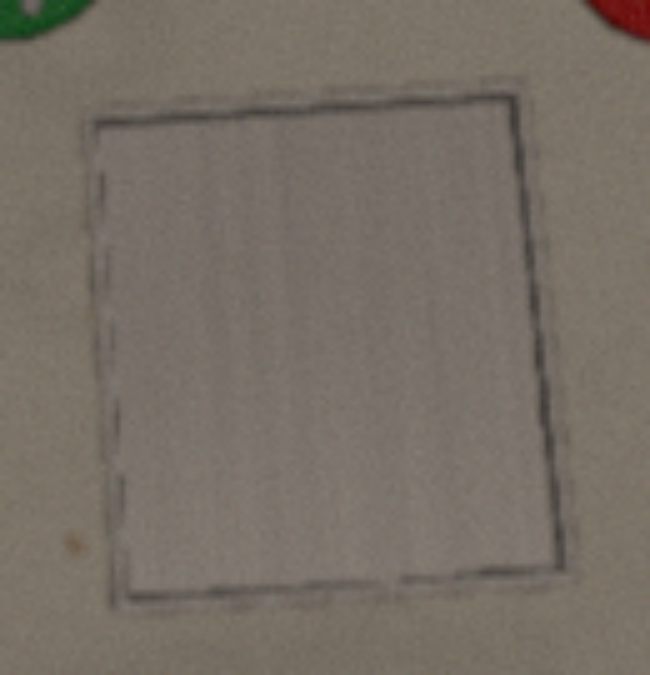

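View pics/trays.png

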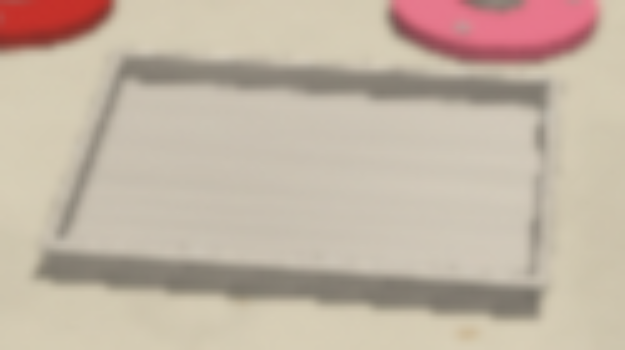

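Reading of the views: the tall coil is the one at side (362,305), with its top at z≈0.064 and centre ≈(0.487, 0.0225). The short coil's top is at 0.042. The empty tray is 180 × 160 mm, with its centre ≈(0.519, −0.240). All of these match the sizes given. Now I'll work out the first approach, with the jaws along world y and the TCP at z=0.15.

```bash
cat > go.py <<'E'
import sys; from h import *
from scipy.spatial.transform import Rotation as Ro
o=ctrl.get_obs(); R=Ro.from_euler("xyz",o["eef_rot"]).as_matrix()
t=np.array([float(a) for a in sys.argv[1:4]])
print("t",round(float(o["time_s"]),2),"at",o["ee_pos"].round(4),"d mm",(1000*R.T@(t-o["ee_pos"])).round(1),"jaw deg",np.degrees(np.arctan2(R[1,2],R[0,2])).round(2),"down",R[:,0].round(4),"F",o["force"].round(2),"w",round(float(o["grip_width"]),4))
E
python3 go.py .487 .0225 .205; python3 go.py .487 .0225 .13
```

```text
t 0.1 at [0.215  0.506  0.2049] d mm [ 3.000e-01 -4.394e+02 -3.386e+02] jaw deg 66.98 down [-4.e-04 -1.e-03 -1.e+00] F [ 0.17 -0.07  0.93] w 0.094
t 0.1 at [0.215  0.506  0.2049] d mm [  75.3 -439.4 -338.5] jaw deg 66.98 down [-4.e-04 -1.e-03 -1.e+00] F [ 0.17 -0.07  0.93] w 0.094
```

>>> {"name": "servo_tool", "arguments": {"motion": [0,-13,-10,-1,0,-35,-27,-3,0,-66,-51,-5,0,-101,-78,-7,0,-141,-108,-9,0,-180,-139,-11,0,-220,-169,-13,0,-259,-200,-15,0,-299,-230,-17,0,-338,-261,-19,0,-373,-288,-21,0,-404,-312,-22,0,-426,-329,-23,0,-439.4,-338.6,-23,0,-439.4,-338.6,-23,0,-439.4,-338.6,-23], "gripper": 1, "force": 25}}

```text
time_s: 2.1
ee_pos: [0.4867, 0.0235, 0.2054]
eef_rot: [0.938, 1.571, 2.509]
force: [0.2, 0.7, -0.5]
grip_width: 0.0939
```

```bash
python3 go.py .487 .0225 .026; python3 - <<'E'
from h import *
c=grab("side"); save(c,"pics/side1.png")
E
```

```text
t 2.1 at [0.4867 0.0235 0.2054] d mm [179.4  -0.3  -1. ] jaw deg 90.0 down [-2.e-04  2.e-04 -1.e+00] F [ 0.16  0.66 -0.47] w 0.0939
```

View pics/side1.png

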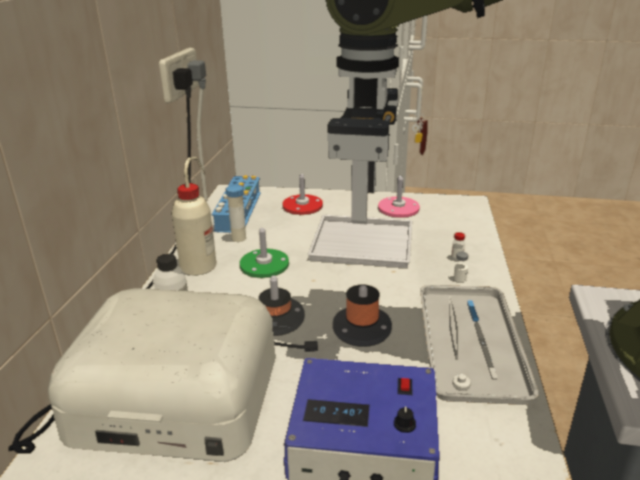

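The gripper hangs above the tall coil: the fingers are at about (360,190) and the coil at (362,305). The measured pose is within 1 mm. Now descend, open, straight down.

>>> {"name": "servo_tool", "arguments": {"motion": [6,0,-0.5,0,20,0,-1,0,40,0,-1,0,62,0,-1,0,84,0,-1,0,106,0,-1,0,128,0,-1,0,146,0,-1,0,160,0,-1,0,170,0,-1,0,176,0,-1,0,179,0,-1,0,179,0,-1,0,179,0,-1,0]}}

```text
time_s: 3.9
ee_pos: [0.4873, 0.0217, 0.0268]
eef_rot: [-1.629, 1.57, -0.058]
force: [0.1, 0.5, 0.1]
grip_width: 0.0936
```

```bash
python3 go.py .487 .0225 .026
```

```text
t 3.9 at [0.4873 0.0217 0.0268] d mm [0.8 0.3 0.8] jaw deg 89.98 down [ 6.e-04 -0.e+00 -1.e+00] F [0.12 0.45 0.13] w 0.0936
```

>>> {"name": "servo_tool", "arguments": {"motion": [0,0,0,0,0,0,0,0,0,0,0,0,0,0,0,0,0,0,0,0,0,0,0,0,0,0,0,0,0,0,0,0], "gripper": 0, "force": 25}}

```text
time_s: 4.9
ee_pos: [0.4871, 0.0217, 0.0265]
eef_rot: [2.991, 1.571, -1.721]
force: [0.0, 0.8, 0.0]
grip_width: 0.0501
```

```bash
python3 go.py .487 .0225 .026
```

```text
t 4.9 at [0.4871 0.0217 0.0265] d mm [0.5 0.1 0.8] jaw deg 89.98 down [-0. -0. -1.] F [0.03 0.79 0.01] w 0.0501
```

Gripped at 50.1 mm with almost no side force. Next, lift straight up 85 mm, which puts the underside at about 0.105, above the 78 mm post tip. It goes slowly at first.

>>> {"name": "servo_tool", "arguments": {"motion": [-2,0,0,0,-6,0,0,0,-12,0,0,0,-19,0,0,0,-27,0,0,0,-36,0,0,0,-45,0,0,0,-54,0,0,0,-63,0,0,0,-72,0,0,0,-79,0,0,0,-83,0,0,0,-85,0,0,0,-85,0,0,0]}}

```text
time_s: 6.65
ee_pos: [0.487, 0.0217, 0.1114]
eef_rot: [1.302, 1.571, 2.872]
force: [0.5, -0.5, -1.4]
grip_width: 0.0505
```

```bash
python3 go.py .519 -.240 .111; python3 - <<'E'
from h import *
c=grab("side"); save(c,"pics/side2.png",2,(200,100,500,350))
E
```

```text
t 6.65 at [0.487  0.0217 0.1114] d mm [   0.4  -32.1 -261.7] jaw deg 89.97 down [-2.e-04  0.e+00 -1.e+00] F [ 0.54 -0.52 -1.39] w 0.0505
```

View pics/side2.png

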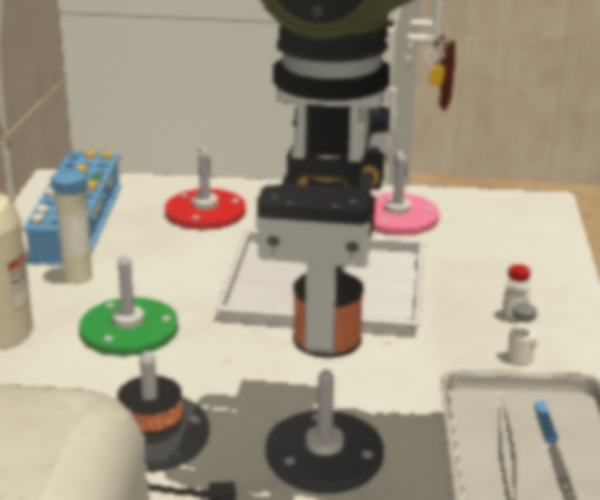

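The coil (crop 328,312) is clear of the bare post, whose tip is at crop (326,375), and it hangs upright. The short coil is still on its own post. Next, carry it level to the tray.

>>> {"name": "servo_tool", "arguments": {"motion": [0,-1,-7,0,0,-2,-20,0,0,-5,-40,0,0,-8,-64,0,0,-11,-90,0,0,-14,-116,0,0,-17,-142,0,0,-21,-168,0,0,-24,-194,0,0,-27,-218,0,0,-29,-239,0,0,-31,-253,0,0,-32,-260,0,0,-32,-262,0,0,-32,-262,0,0,-32,-262,0]}}

```text
time_s: 8.7
ee_pos: [0.519, -0.2398, 0.1115]
eef_rot: [-0.741, 1.571, 0.83]
force: [1.3, 0.4, -1.7]
grip_width: 0.0506
```

```bash
python3 go.py .519 -.240 .010; python3 - <<'E'
from h import *
c=grab("side"); W=world(c); save(c,"pics/side3.png",3,(260,120,460,300))
hsv=cv2.cvtColor(c["color"],cv2.COLOR_RGB2HSV); m=(hsv[...,0]<16)&(hsv[...,1]>110)&(hsv[...,2]>60)
P=W[m]; P=P[(abs(P[:,0]-.519)<.05)&(abs(P[:,1]+.22)<.05)]; print(len(P),np.percentile(P,[1,5,50,95,99],axis=0).round(3))
E
```

```text
t 8.7 at [ 0.519  -0.2398  0.1115] d mm [101.5   0.   -0.2] jaw deg 90.01 down [ 0.  0. -1.] F [ 1.27  0.44 -1.69] w 0.0506
229 [[ 0.497 -0.234  0.107]
 [ 0.497 -0.231  0.108]
 [ 0.505 -0.223  0.127]
 [ 0.538 -0.217  0.144]
 [ 0.538 -0.215  0.146]]
```

View pics/side3.png

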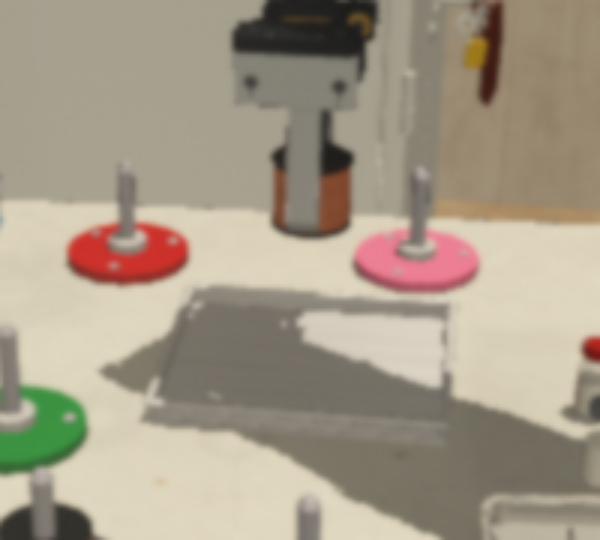

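The coil (crop 312,190) is held upright over the tray, with its underside at about 0.105. So contact should come after about 102 mm of descent. Go down 95 mm, easing out.

>>> {"name": "servo_tool", "arguments": {"motion": [3,0,0,0,9,0,0,0,17,0,0,0,26,0,0,0,36,0,0,0,46,0,0,0,56,0,0,0,66,0,0,0,75,0,0,0,82,0,0,0,88,0,0,0,92,0,0,0,94,0,0,0,95,0,0,0,95,0,0,0,95,0,0,0]}}

```text
time_s: 10.75
ee_pos: [0.5191, -0.2404, 0.0166]
eef_rot: [-2.108, 1.57, -0.537]
force: [-1.0, 1.0, -2.3]
grip_width: 0.0504
```

>>> {"name": "servo_tool", "arguments": {"motion": [0.5,0,0,0,1,0,0,0,1.5,0,0,0,2,0,0,0,2.5,0,0,0,3,0,0,0,3.5,0,0,0,4,0,0,0,4.5,0,0,0,5,0,0,0,5,0,0,0,5,0,0,0]}}

```text
time_s: 12.25
ee_pos: [0.519, -0.2403, 0.0115]
eef_rot: [-2.784, 1.571, -1.213]
force: [-0.4, 0.4, -0.8]
grip_width: 0.0499
```

>>> {"name": "servo_tool", "arguments": {"motion": [0.3,0,0,0,0.6,0,0,0,0.9,0,0,0,1.2,0,0,0,1.5,0,0,0,1.5,0,0,0]}}

```text
time_s: 13.0
ee_pos: [0.519, -0.2403, 0.0099]
eef_rot: [1.864, 1.571, -2.848]
force: [0.1, 0.1, -2.0]
grip_width: 0.0502
```

>>> {"name": "servo_tool", "arguments": {"motion": [0.25,0,0,0,0.5,0,0,0,0.5,0,0,0]}}

```text
time_s: 13.38
ee_pos: [0.519, -0.2403, 0.0095]
eef_rot: [-1.788, 1.571, -0.218]
force: [0.2, 0.1, -1.4]
grip_width: 0.0507
```

>>> {"name": "servo_tool", "arguments": {"motion": [0.25,0,0,0,0.5,0,0,0,0.5,0,0,0]}}

```text
time_s: 13.75
ee_pos: [0.519, -0.2403, 0.0094]
eef_rot: [-2.285, 1.571, -0.714]
force: [-3.0, 1.8, 5.8]
grip_width: 0.0502
```

```bash
python3 - <<'E'
from h import *
print(ctrl.get_obs()["force"], ctrl.get_obs()["ee_pos"])
c=grab("side"); save(c,"pics/side4.png",4,(300,170,430,290))
print(ctrl.get_obs()["force"], ctrl.get_obs()["ee_pos"])
E
```

```text
[-3.02330692  1.84660537  5.83871254] [ 0.51900514 -0.24031935  0.00943553]
[-3.28058223  2.32008923  6.04345275] [ 0.51902391 -0.240327    0.00943752]
```

View pics/side4.png

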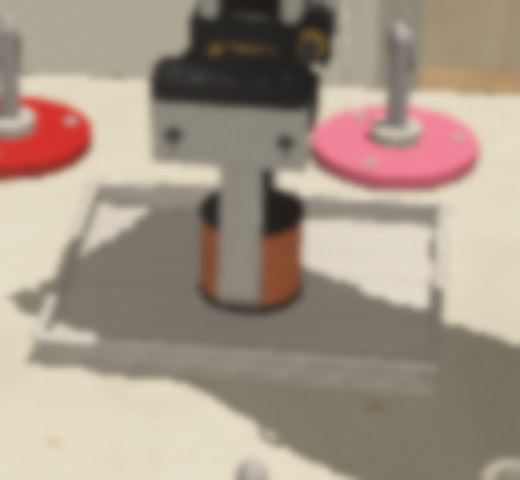

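The coil is in contact. The vertical force went from −1.4 to +5.8 N at the expected height, and the coil stands upright near the middle of the tray (crop 250,250). Next, ease the grip, then open.

>>> {"name": "servo_tool", "arguments": {"motion": [0,0,0,0,0,0,0,0], "force": 4}}

```text
time_s: 14.05
ee_pos: [0.5191, -0.2403, 0.0093]
eef_rot: [-1.921, 1.57, -0.351]
force: [-2.3, 1.7, 6.0]
grip_width: 0.0514
```

>>> {"name": "servo_tool", "arguments": {"motion": [0,0,0,0,0,0,0,0,0,0,0,0,0,0,0,0,0,0,0,0,0,0,0,0,0,0,0,0], "gripper": 0.85}}

```text
time_s: 14.92
ee_pos: [0.519, -0.2403, 0.009]
eef_rot: [-2.308, 1.571, -0.738]
force: [-1.4, 0.3, -0.6]
grip_width: 0.0797
```

```bash
python3 go.py .519 -.240 .2; python3 - <<'E'
from h import *
c=grab("side"); save(c,"pics/side5.png",4,(300,170,430,290))
E
```

```text
t 14.93 at [ 0.519  -0.2403  0.009 ] d mm [-191.    -0.     0.3] jaw deg 89.98 down [ 0. -0. -1.] F [-1.39  0.3  -0.56] w 0.0797
```

View pics/side5.png

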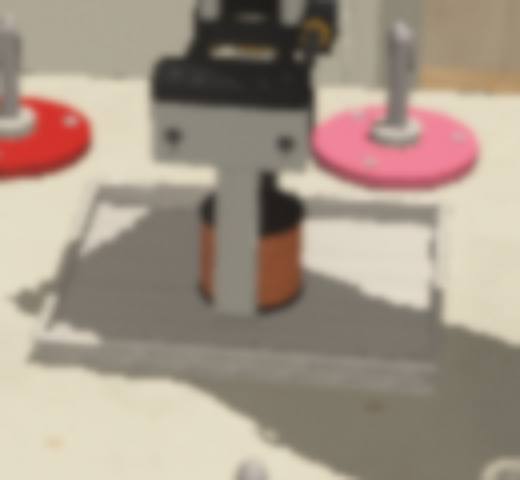

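The fingers have let go (79.7 mm) and the coil stands free. Next, retreat straight up.

>>> {"name": "servo_tool", "arguments": {"motion": [-2,0,0,0,-7,0,0,0,-15,0,0,0,-27,0,0,0,-42,0,0,0,-60,0,0,0,-80,0,0,0,-100,0,0,0,-120,0,0,0,-140,0,0,0,-158,0,0,0,-172,0,0,0,-182,0,0,0,-188,0,0,0,-190,0,0,0,-190,0,0,0]}}

```text
time_s: 16.98
ee_pos: [0.5189, -0.2403, 0.1986]
eef_rot: [1.077, 1.57, 2.647]
force: [-0.1, 0.4, -0.6]
grip_width: 0.0797
```

```bash
python3 go.py .519 -.240 .2; python3 - <<'E'
from h import *
c=grab("side"); W=world(c); save(c,"pics/side6.png",2,(220,130,500,370))
hsv=cv2.cvtColor(c["color"],cv2.COLOR_RGB2HSV); m=(hsv[...,0]<16)&(hsv[...,1]>110)&(hsv[...,2]>60)
for nm,x,y in(("tall",.519,-.24),("short",.622,.02)):
    P=W[m]; P=P[(abs(P[:,0]-x)<.04)&(abs(P[:,1]-y)<.05)]; print(nm,len(P),np.percentile(P,[3,50,97],axis=0).round(3).tolist())
b=W.reshape(-1,3); b=b[(abs(b[:,0]-.519)<.04)&(abs(b[:,1]+.24)<.04)&(b[:,2]>.036)&(b[:,2]<.056)]; print("top",len(b),b.mean(0),cv2.minEnclosingCircle(b[:,:2].astype(np.float32)))
E
```

```text
t 16.98 at [ 0.5189 -0.2403  0.1986] d mm [-1.4 -0.1  0.3] jaw deg 89.97 down [-5.e-04  2.e-04 -1.e+00] F [-0.1   0.38 -0.59] w 0.0797
tall 431 [[0.497, -0.232, 0.006], [0.516, -0.219, 0.024], [0.539, -0.214, 0.043]]
short 208 [[0.599, 0.019, 0.022], [0.609, 0.039, 0.03], [0.625, 0.045, 0.039]]
top 352 [ 0.51851887 -0.23444586  0.04415586] ((0.5190527439117432, -0.23855167627334595), 0.027024580165743828)
```

View pics/side6.png

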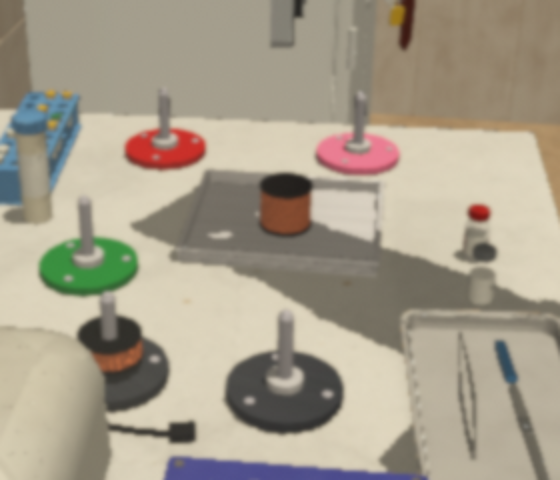

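The tall coil stands upright in the tray (crop 286,205), with its centre ≈(0.519, −0.239) and its top ≈0.046. Its post at crop (285,345) is bare, the short coil (crop 110,345) is still on its post, and the arm is clear.

```bash
python3 -c "
from station import ctrl
print(ctrl.hand_in())"
```

```text
the job is handed in; nothing more can be done
None
```

I slid the tall coil straight up off its post, carried it level to the empty tray, and lowered it until the wrist force showed contact. I then let go, backed off straight up, and handed the job in at about 17 s of the 38 s allowed.

- **Tall coil:** my last picture shows it standing upright near the tray centre, at about (0.519, −0.239) with its top at about 0.046 m. The tray floor plus the coil height gives 0.047 m.
- **Short coil and look-alikes:** the short coil is still on its post, and the green, red and pink stands look untouched.
- **Robot:** the gripper was open and about 150 mm above the coil at hand-in. The highest force I read was about 7 N in total, at set-down.
- **Disagreements:** depth heights from the top and side cameras differed by 2–4 mm, within what the calibration roughly allows. My first fit of the tray's rim picked up nearby points, so I used its corner pixels instead. No check failed.

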